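# Feel the gap of a gel plate clamp with a taper gauge

### The arm

A 6-joint arm with a two-finger parallel gripper is mounted at the origin on the work surface; the furniture and walls round the work are solid. World frame = base frame: x ahead of the robot, y to its left, z up, the work surface at z = 0. Lengths are in m, angles in rad, forces in N, time in s.
With the tool pointing down it reaches from about 0.3 to 0.95 m from the base axis. Payload 3.1 kg.
Tool frame: the origin (TCP) lies on the centre line of the jaws, within the pads' length; the fingertips stand 17 mm ahead of it and the grasp point (between the pads) lies 2 mm behind it; z points along the fingers, y is the line along which they close (so a half turn about z gives the same grasp; the last joint's range is limited). The gripper opens to 85 mm and grips with 20 to 120 N. Pads are 22 mm wide; open, the fingers measure 114 mm over their backs; the gripper's body (76 mm by 85 mm) begins 54 mm behind the grasp point. The pads swing forward as they close: fully open they stand 13 mm farther back than shut.
Start: joints at [-1.255, 0.308, 1.634, -0, 1.2, -0.07], TCP at [0.235, -0.579, 0.248] pointing down, gripper open.
Joint ranges: [-3.06, 3.06], [-0.79, 1.96], [0.05, 2.63], [-1.19, 4.34], [0.05, 2.64], [-2.94, 2.94]. Speed limits (rad/s): [2.79, 2.79, 3.14, 3.14, 3.14, 3.14].

### API

Orientations are given as a rotation vector (axis times angle).
In Python, from rig import ctrl gives the robot as it stands. The module is installed in compiled form; this text tells all that it offers.
- The arm moves only by the tool servo_tool, never from a script. Its argument "series" is a list of rows, each a list of 5 numbers: the shift along the tool's x, y, z in m, then the turn about the tool's z in rad, then the opening, from 0 (shut) to 1 (fully open). In form: [[x, y, z, roll, gripper], ...]. A call has 1 to 10 rows; each row shifts and turns the commanded pose from where the row before left it, along the tool's axes as they then stand; what a row does not reach is not made up. A row lasts 1/8 s, in which the tool goes at most 62.5 mm and 10.7 degrees, less where a joint would pass 70% of its speed; a pose out of reach is approached as far as the arm can. A call with a gripper value outside its range is refused whole. The fingers move at their own pace and stop on an object; "force" is the grip in N (left out, the last holds). Time passes only in rows, so rows that do not move let the fingers close. It gives the time, the measured TCP pose, the force, the opening and the grip force at its end, in the units of the state.
- ctrl.observe(): the state, without advancing time (a new reading comes with each control period).
- ctrl.snapshot(name): name is "scene" or "top" or "wrist"; returns a dict with "image" (384x512x3 uint8, blue, green, red), "depth" (384x512 float32, m along the optical axis (not along the pixel's ray), 0 where there is no reading), "fx", "fy", "cx", "cy" (pixels), "rvec" (rotation vector, rad) and "tvec" (3), from world to camera coordinates, as OpenCV has them. Camera axes: x right, y down, z forward; pixel columns grow to the right and rows downward; lengths in m; the calibration is good to about 2 mm. The wrist camera is an equidistant fisheye: a pixel r from the principal point sees the ray r / f radians off the axis. A picture is of the moment at which its call begins.
- ctrl.hand_in(): hands the job in; it is judged then, once.
Trained networks look in a picture, given as the dict that the camera call returned (one of the last four; its "shot" number tells which), for a name from the list of things; names that differ only in an ending like _2 or _b are one class to them, and where a whole thing is asked for, a point or a joint stands for the part that bears it (a point fixed in the world has none). Each returns a list of dicts, best first, with "p" (0 to 1); they miss things now and then, are a little off and sometimes report something else, mostly with a low value. They report only what shows in the picture. A call takes as long as a camera call.
- ctrl.recognise(name, picture): "xyz" ([x, y, z] in m, in world coordinates, good to about 4 mm: the middle of the surface that is visible of it).
- ctrl.cut_out(name, picture): "region" (384x512 bool, what is visible of it).
The state is a dict: "time_s": time; "q": joint angles; "qd": joint speeds; "joint_torque": joint torques, N m; "eef_pos": TCP position; "tcp_rot": TCP orientation; "ft_force": force on the tool from outside, world axes, zero at the start; "torque": the same for the moment, N m; "width": opening from 0.0 (shut) to 1.0 (fully open); "gripper_force": force on a finger pad.
Only numpy, scipy, OpenCV 4.12 (cv2) and the standard library are available. Lean on these libraries where they do the work, as an engineer would, in place of code of your own. Each camera call takes 0.05 s, during which the arm holds its last target. There are 200 camera calls.

### The job

Swing the carton's lid well back past upright, take the taper gauge out of the carton by its black handle, and slide its blade straight down between the two upright plates of the clamp until it drags snugly on both of them, without forcing it. Finish there, still holding the gauge at that depth, with the lid left open and the bystanders undisturbed.

Things in the scene. Friction and masses are not known exactly. Their poses are not given: they have to be found in the camera images.
- gauge: taper gauge, 79 mm tall, about 60 g, upright in a slot (2 mm play, 30 mm deep) of the grey insert in the carton. Origin: middle of the blade's tip; z up to the handle, x through the thickness, y across the width. Steel wedge blade 24 mm wide, 45 mm long, thickness growing evenly from 3 mm at the tip to 15 mm; above it a black handle 16 (x) by 30 (y) by 34 mm tall, clear of the walls by 40 mm in x
- gauge_tip (a point): middle of the gauge's blade tip (the gauge's origin)
- gauge_handle (a point): centre of the gauge's black handle, 62 mm above the tip
- carton: brown card carton fixed to the bench, origin under it. Side flaps hang down outside its x walls, 13 mm out. Walls 2 mm, 92 mm high, outer faces at x = -51 and 51, y = -54 and 36 mm in its frame (the -y side has the lid's crease). The gauge stands at x = 0, y = -9 mm, tip 3 mm up, thickness along the carton's x
- carton_lid (a joint): angle of the carton's lid, a flap 98 mm wide and 86 mm long: 0 = flat over the carton, 1.57 = upright, grows as it swings back over the -y side, up to 2.97. Starts ajar at 0.8 to 1.2 and stays where it is left; a light push on its free edge moves it
- carton_lid_hinge (a point): middle of the lid's crease, at the top of the carton's -y wall, 92 mm above the bench; the crease runs along the carton's x, and the lid reaches from it along the carton's +y at angle 0
- clamp_base: plate clamp fixed to the bench: grey base 100 x 110 x 12 mm, origin under its middle, z up. Two upright sprung aluminium plates, 70 mm wide (x), face each other, left (+y) and right (-y), grey blocks behind. The gap's width (y) is 5 to 8 mm, different every time. The plates flare out at 45 degrees above their inner edges (76 mm above the bench) up to 85 mm; clear 62 mm below the edges
- left_edge (a point): middle of the left plate's top inner edge (below the flare); moves with the plate. The gap's centre is midway between left_edge and right_edge, the gap's width their distance
- right_edge (a point): middle of the right plate's top inner edge (below the flare); moves with the plate
- left_plate (a joint): how far the left plate is pushed back (+y) from rest, m, 0 to 0.008; its spring gives 2.2 N per mm. It first touches when the blade's thickness at the edge equals the gap; then 7.5 mm more depth pushes each plate back 1 mm. At about 2 mm each the blade drags snugly (the tool feels about 6 N from below while sliding, little once stopped); past 4 mm it is forced
- right_plate (a joint): the same for the right plate (outward, -y)
- white_dropper: bystander: small white dropper bottle, 25 mm across, 77 mm tall, origin under its middle
- green_vial: bystander: vial with a ribbed screw cap, 24 mm across, 48 mm tall, left of the clamp, origin under its middle
- amber_vial: bystander: vial with white cap, 24 mm across, 48 mm tall, origin under its middle

How it is judged:
On the way, in this order (a step that is already met when the one before it is completed fails the run):
1. the carton's lid is swung back well past upright (over 1.8 rad) (value of joint carton_lid above 1.8 rad), for 0.2 s.
2. the gauge is held and lifted clear of the carton (contact force between the fingers and gauge above 3 N and height (world z) of gauge_tip above 0.1 m), for 0.1 s.
3. the blade's tip is between the plates, below both top edges (contact force between the fingers and gauge above 3 N and z of gauge_tip in the frame of clamp_base below 0.072 m and x of gauge_tip in the frame of clamp_base between -0.03 and 0.03 m and y of gauge_tip in the frame of clamp_base between -0.006 and 0.006 m), for 0.1 s.
At the end, for the whole second after the job is handed in: gauge held still in the fingers, blade upright between the plates, tip 12 to 46 mm below their edges and within 26 mm of mid-plate, pressing both (over 1 N), each plate pushed back 0.7 to 4.2 mm; carton lid still past 1.7 rad (contact force between the fingers and gauge above 3 N and value of joint carton_lid above 1.7 rad and value of joint left_plate between 0.0007 and 0.0042 m and contact force between gauge and left_plate between 1 and 15 N and value of joint right_plate between 0.0007 and 0.0042 m and contact force between gauge and right_plate between 1 and 15 N and z of gauge_tip in the frame of clamp_base between 0.03 and 0.064 m and x of gauge_tip in the frame of clamp_base between -0.026 and 0.026 m and angle between the z axis of gauge and the z axis of clamp_base, either way round below 0.12 rad and angle between the x axis of gauge and the y axis of clamp_base, either way round below 0.15 rad and linear speed of gauge below 0.005 m/s); the arm keeps its last pose, push and grip.
It fails at once if a plate is forced back more than 5.5 mm (value of joint any of left_plate, right_plate above 0.0055 m).
It fails at once if a bystander is moved more than 20 mm (distance of any of white_dropper, green_vial, amber_vial from where it was at the start of the episode above 0.02 m).
It also fails if it takes over 50 s, if anything falls off the work surface, if the arm or the gripper's body presses on something with over 40 N, if the wrist force passes 120 N, or if a joint passes its speed limit or range.

## Working session

There is one attempt and no reset: what is moved stays moved. The work goes in short steps, Python scripts to look and compute and a tool call to move; the robot and the scene stay as the last step left them, time stands still between calls to the robot, and variables do not carry over. Pictures are saved under pics/ and viewed, at most 10 in all, crops included, and the job is handed in when it is done.

Besides the shell and the picture viewer there is one more tool, called after "Request:" as name([rows], argument=value, ...), one row to a line, values as JSON. servo_tool: Moves the arm, as the interface text tells. Its arguments: {"type":"object","properties":{"series":{"type":"array"},"force":{"type":"number"}},"required":["series"]}

```bash
mkdir -p pics; cat > h.py <<'E'
import numpy as np, cv2
from rig import ctrl
def back(s,u,v,d):
    R=cv2.Rodrigues(np.array(s['rvec'],float))[0]
    p=np.stack([(u-s['cx'])/s['fx']*d,(v-s['cy'])/s['fy']*d,d],-1)
    return (p-np.ravel(s['tvec']))@R
def cloud(s,m):
    v,u=np.nonzero(m&(s['depth']>0)); return back(s,u,v,s['depth'][v,u])
E
python3 - <<'E'
from h import *
o=ctrl.observe(); print(o['eef_pos'],o['tcp_rot'],o['width'])
ims=[]
for n in ['scene','top']:
    s=ctrl.snapshot(n); cv2.imwrite(f'pics/{n}0.png',s['image'])
    for k in ['gauge','gauge_handle','carton','carton_lid','carton_lid_hinge','clamp_base','left_edge','right_edge','white_dropper','green_vial','amber_vial']:
        r=ctrl.recognise(k,s); print(n,k,[(np.round(x['xyz'],3).tolist(),round(x['p'],2)) for x in r[:2]])
E
```

```text
[ 0.23490583 -0.57832405  0.24703109] [-3.08109690e+00 -6.01831954e-01  4.99689254e-04] 0.9981204949056719
scene gauge []
scene gauge_handle [([0.353, -0.257, 0.095], 0.71)]
scene carton [([0.35, -0.252, 0.099], 0.93), ([0.424, -0.09, 0.014], 0.46)]
scene carton_lid [([0.362, -0.253, 0.122], 0.78)]
scene carton_lid_hinge [([0.352, -0.256, 0.097], 0.74)]
scene clamp_base [([0.421, -0.094, 0.015], 0.64)]
scene left_edge [([0.441, -0.069, 0.078], 0.74)]
scene right_edge [([0.446, -0.088, 0.061], 0.81), ([0.363, -0.255, 0.123], 0.37)]
scene white_dropper [([0.345, -0.098, 0.041], 0.84), ([0.36, -0.254, 0.124], 0.26)]
scene green_vial [([0.36, 0.052, 0.035], 0.47)]
scene amber_vial [([0.506, -0.285, 0.029], 0.83)]
top gauge []
top gauge_handle []
top carton [([0.377, -0.239, 0.096], 0.87)]
top carton_lid [([0.362, -0.254, 0.13], 0.73)]
top carton_lid_hinge [([0.371, -0.24, 0.092], 0.78), ([0.507, -0.274, 0.046], 0.25)]
top clamp_base [([0.447, -0.077, 0.006], 0.74), ([0.508, -0.273, 0.047], 0.38)]
top left_edge [([0.458, -0.07, 0.082], 0.68)]
top right_edge [([0.462, -0.092, 0.08], 0.63)]
top white_dropper [([0.353, -0.094, 0.054], 0.49)]
top green_vial [([0.366, 0.05, 0.042], 0.56), ([0.508, -0.277, 0.048], 0.54)]
top amber_vial [([0.507, -0.275, 0.046], 0.48)]
```

```bash
python3 - <<'E'
from h import *
s=ctrl.snapshot('top'); np.savez('/tmp/top.npz',**{k:np.array(v) for k,v in s.items()})
for k in ['carton','carton_lid']:
    m=ctrl.cut_out(k,s)[0]['region']; P=cloud(s,m); print(k,len(P),P.min(0).round(3),P.max(0).round(3))
    if k=='carton_lid':
        r=cv2.minAreaRect((P[:,:2]*1000).astype(np.float32)); print(r, cv2.boxPoints(r).round())
        c=P.mean(0); n=np.linalg.svd(P-c,full_matrices=False)[2][2]; print(c,n)
a=cv2.imread('pics/scene0.png');b=cv2.imread('pics/top0.png')
cv2.imwrite('pics/both.png',cv2.resize(np.vstack([a[:, :],b]),(800*512//768//1,600)) )
cv2.imwrite('pics/topc.png',cv2.resize(b,(768,576)))
cv2.imwrite('pics/scenec.png',cv2.resize(a,(768,576)))
print(s['tvec'],s['rvec'],s['fx'],s['cx'],s['cy'])
E
```

```text
carton 2025 [ 0.307 -0.335 -0.004] [ 0.452 -0.174  0.16 ]Traceback (most recent call last):
  File "<stdin>", line 4, in <module>
IndexError: list index out of range
```

```bash
python3 - <<'E'
from h import *
a=cv2.imread('pics/scene0.png');b=cv2.imread('pics/top0.png')
cv2.imwrite('pics/topc.png',cv2.resize(b,(768,576)))
cv2.imwrite('pics/scenec.png',cv2.resize(a,(768,576)))
E
```

```text
(no output)
```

View pics/topc.png

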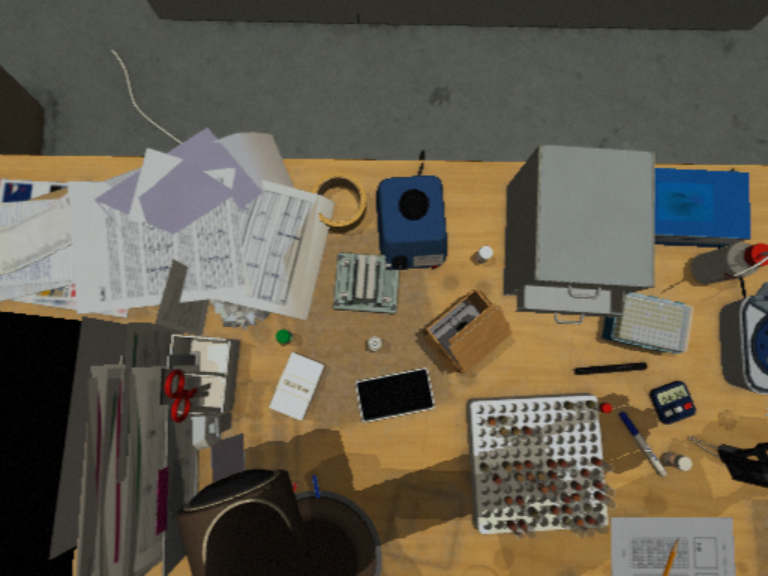

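View pics/scenec.png

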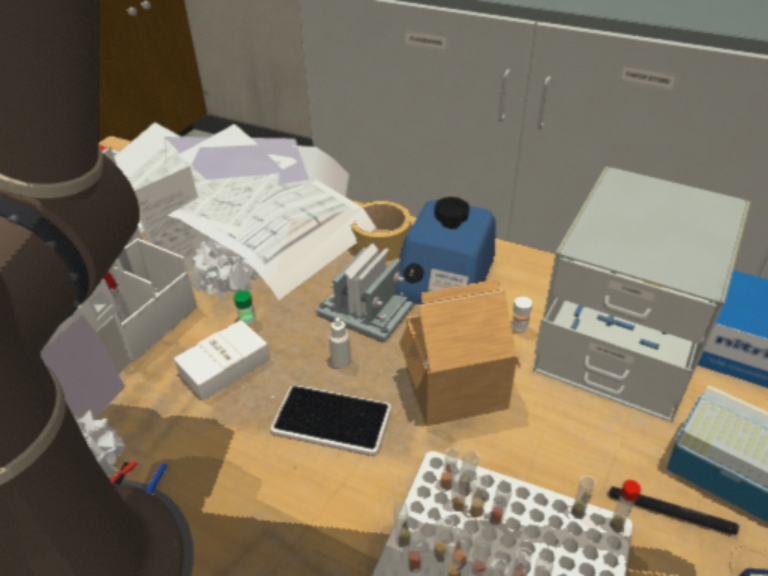

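The top view shows the carton near (465,330) with its crease running (460,372)–(512,325). The lid is ajar towards the upper left, the clamp is near (366,280), and the black handle is at (465,325).

```bash
python3 - <<'E'
from h import *
for n in ['top','scene']:
    s=ctrl.snapshot(n)
    v,u=np.nonzero(s['depth']>0); P=cloud(s,s['depth']>0)
    d=(abs(P[:,0]-.37)<.1)&(abs(P[:,1]+.25)<.1)&(P[:,2]>.1)
    L=P[d]; 
    # robust plane: ransac for lid
    best=None;rng=np.random.default_rng(0)
    for _ in range(300):
        a,b,c=L[rng.choice(len(L),3,False)]; m=np.cross(b-a,c-a); 
        if np.linalg.norm(m)<1e-6: continue
        m/=np.linalg.norm(m); k=abs((L-a)@m)<.003
        if best is None or k.sum()>best.sum(): best=k
    Q=L[best]; c=Q.mean(0); m=np.linalg.svd(Q-c,full_matrices=False)[2][2]; m*=np.sign(m[2])
    print(n,len(L),len(Q),'n',m.round(3),'yaw of -horizontal',np.degrees(np.arctan2(m[1],m[0])).round(1),'tilt',np.degrees(np.arccos(m[2])).round(1),c.round(3))
    ax=np.array([-m[1],m[0],0]);ax/=np.linalg.norm(ax); up=np.cross(m,ax)
    a=(Q-c)@ax; b=(Q-c)@up; print('crease ext',np.percentile(a,[1,99]).round(4),'up ext',np.percentile(b,[1,99]).round(4),ax.round(3),up.round(3), 'z range',Q[:,2].min(),Q[:,2].max())
    mid=c+ax*np.mean(np.percentile(a,[1,99])); t=(.092-mid[2])/up[2]; print('hinge est',(mid+up*t).round(4))
    for nm in ['clamp_base']:
        r=ctrl.cut_out(nm,s)
        if r:
            C=cloud(s,r[0]['region']); C=C[abs(C[:,2]-.012)<.005]; q=cv2.minAreaRect((C[:,:2]*1000).astype(np.float32)); print(nm,q)
    E=P[(abs(P[:,0]-.455)<.07)&(abs(P[:,1]+.08)<.07)&(P[:,2]>.075)&(P[:,2]<.1)]
    print('plates',len(E),cv2.minAreaRect((E[:,:2]*1000).astype(np.float32)),E[:,2].max())
    if n=='top': cv2.imwrite('pics/tc.png',cv2.resize(s['image'][150:260,210:350],None,fx=5,fy=5,interpolation=2))
E
```

```text
top 1316 945 n [-0.561 -0.466  0.684] yaw of -horizontal -140.3 tilt 46.9 [ 0.368 -0.254  0.13 ]
crease ext [-0.0508  0.1091] up ext [-0.0403  0.0377] [ 0.639 -0.769  0.   ] [0.526 0.437 0.73 ] z range 0.10003221156845225 0.16627418513847575
hinge est [ 0.3597 -0.2996  0.092 ]
clamp_base ((462.63299560546875, -80.10710906982422), (109.4776611328125, 100.54253387451172), 86.53105926513672)
plates 410 ((483.8631591796875, -95.57085418701172), (56.33710861206055, 125.12925720214844), 53.57463455200195) 0.09583845591592349
scene 3709 2843 n [-0.565 -0.462  0.683] yaw of -horizontal -140.7 tilt 46.9 [ 0.369 -0.256  0.128]
crease ext [-0.0519  0.1102] up ext [-0.0375  0.0389] [ 0.633 -0.774  0.   ] [0.529 0.433 0.73 ] z range 0.10002472824492759 0.16754001446634997
hinge est [ 0.3617 -0.2998  0.092 ]
clamp_base ((450.9571838378906, -79.50022888183594), (111.67450714111328, 78.79215240478516), 87.4342041015625)
plates 500 ((485.6510009765625, -93.2023696899414), (60.499351501464844, 124.48456573486328), 53.944766998291016) 0.09542732572543543
```

View pics/tc.png

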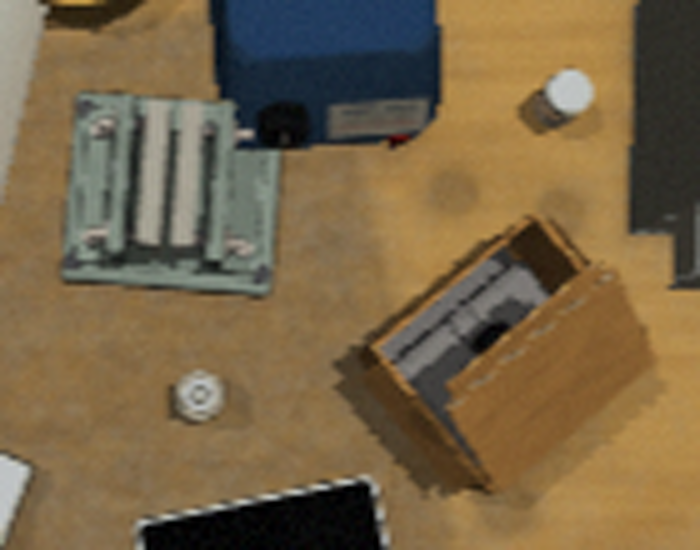

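Estimates from the depth data: carton +y points at 39.6° with the hinge near (0.339,-0.276), and the lid is at about 0.82 rad. The clamp is near (0.463,-0.080), yaw -3.5°. I'll shut the fingers and move to the +y side of the lid.

Request:
servo_tool([
  [0,0,0,-0.1525,0],
  [0,0,0,-0.1525,0],
  [0.049,-0.021,0,0,0],
  [0.049,-0.021,0,0,0],
  [0.049,-0.021,0,0,0],
  [0.049,-0.021,0,0,0],
  [0.049,-0.021,0,0,0],
  [0.049,-0.021,0,0,0],
  [0.049,-0.021,0,0,0],
  [0.049,-0.021,0,0,0],
], force=20)

```text
time_s: 2.8
eef_pos: [0.431, -0.1983, 0.2487]
tcp_rot: [2.955, 1.063, 0.001]
ft_force: [1.0, 0.1, 0.8]
width: -0.005
gripper_force: 0.0
```

Request:
servo_tool([
  [0,0,0.057,0,0],
  [0,0,0.057,0,0],
  [-0.02,0,0,0,0],
  [-0.02,0,0,0,0],
  [-0.02,0,0,0,0],
  [-0.02,0,0,0,0],
  [-0.02,0,0,0,0],
  [-0.02,0,0,0,0],
  [-0.02,0,0,0,0],
  [-0.025,0,0,0,0],
])

```text
time_s: 4.05
eef_pos: [0.3029, -0.3055, 0.1346]
tcp_rot: [2.955, 1.064, 0.001]
ft_force: [0.4, -0.3, 0.1]
width: 0.001
gripper_force: 0.0
```

```bash
python3 - <<'E'
from h import *
print(ctrl.observe()['eef_pos'],ctrl.observe()['ft_force'])
s=ctrl.snapshot('scene'); cv2.imwrite('pics/s2.png',s['image'][120:300,180:400].repeat(3,0).repeat(3,1))
E
```

```text
[ 0.30289581 -0.30551782  0.13460088] [ 0.41892317 -0.28929814  0.1089924 ]
```

View pics/s2.png

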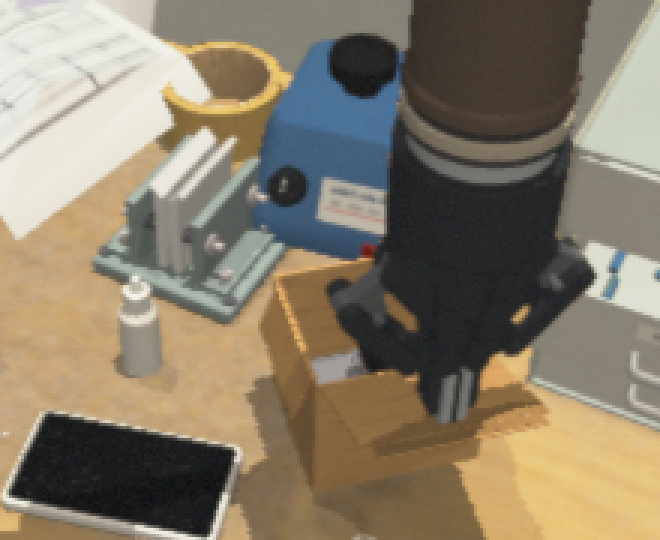

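The lid now leans far back over the crease (crop around (460,420)) and the carton is open. I'll go up and over the gauge with the fingers half open and look again.

Request:
servo_tool([
  [0,0,-0.05,0,0.5],
  [0,0,-0.05,0,0.5],
  [0.03,0,0,0,0.5],
  [0.03,0,0,0,0.5],
  [0.03,0,0,0,0.5],
  [0,0,0,0,0.5],
])

```text
time_s: 4.85
eef_pos: [0.3736, -0.2466, 0.2345]
tcp_rot: [2.954, 1.068, 0.001]
ft_force: [-0.5, -0.5, -0.1]
width: 0.503
gripper_force: 0.0
```

```bash
python3 - <<'E'
from h import *
print(ctrl.observe()['eef_pos'])
for n in ['wrist','scene','top']:
    s=ctrl.snapshot(n)
    if n=='wrist':
        cv2.imwrite('pics/w1.png',s['image']); print(s['fx'],s['cx'],s['cy'],s['tvec'])
    for k in ['gauge','gauge_handle','carton_lid']:
        r=ctrl.recognise(k,s); print(n,k,[(np.round(x['xyz'],4).tolist(),round(x['p'],2)) for x in r[:2]])
    if n!='wrist':
        for r in ctrl.cut_out('gauge',s)[:1]:
            P=cloud(s,r['region']); print(len(P),np.median(P,0).round(4)); T=P[abs(P[:,2]-.082)<.006]; print('top',len(T),T.mean(0),cv2.minAreaRect((T[:,:2]*1000).astype(np.float32)) if len(T)>3 else '')
E
```

```text
[ 0.37360405 -0.24659521  0.23451691]
297.3186396354542 254.6687735852311 190.62422255003938 [-0.42715423  0.09203712  0.40207315]
wrist gauge [([0.3789, -0.2406, 0.0782], 0.97), ([0.3441, -0.2717, 0.0857], 0.18)]
wrist gauge_handle [([0.38, -0.2447, 0.0818], 0.97)]
wrist carton_lid [([0.3136, -0.2984, 0.112], 0.79)]
scene gauge [([0.3698, -0.2426, 0.0739], 0.66)]
scene gauge_handle [([0.3734, -0.2486, 0.0759], 0.75), ([0.4443, -0.0864, 0.0624], 0.16)]
scene carton_lid [([0.3076, -0.3006, 0.1063], 0.68)]
263 [ 0.3711 -0.245   0.0771]
top 134 [ 0.3748019  -0.24474674  0.08096902] ((376.9751281738281, -243.57247924804688), (30.471803665161133, 16.037097930908203), 38.79817199707031)
top gauge [([0.38, -0.2411, 0.0837], 0.56)]
top gauge_handle []
top carton_lid [([0.3003, -0.2977, 0.1128], 0.57)]
70 [ 0.3784 -0.2392  0.0809]
top 53 [ 0.3790598  -0.24056554  0.08150971] ((378.9220275878906, -240.9979705810547), (20.551864624023438, 14.866464614868164), 42.75630569458008)
```

View pics/w1.png

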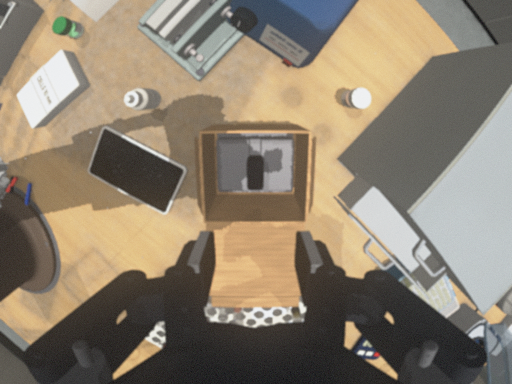

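The wrist view shows the open carton, with the black handle at (256,172) between the fingers' closing line. The scene mask gives the handle at (0.377,-0.2435), yaw 38.8°. I'll descend and grip.

Request:
servo_tool([
  [0.0045,0,0,0.012,0.5],
  [0,0,0.05,0,0.5],
  [0,0,0.05,0,0.5],
  [0,0,0.04,0,0.5],
  [0,0,0.028,0,0.5],
  [0,0,0,0,0.5],
  [0,0,0,0,0.1],
  [0,0,0,0,0.1],
  [0,0,0,0,0.1],
  [0,0,0,0,0.1],
], force=50)

```text
time_s: 6.8
eef_pos: [0.3767, -0.2453, 0.0674]
tcp_rot: [2.961, 1.045, 0.002]
ft_force: [-0.4, 1.6, 5.6]
width: 0.181
gripper_force: 52.1
```

Request:
servo_tool([
  [0,0,-0.02,0,0.1],
  [0,0,-0.03,0,0.1],
  [0,0,-0.045,0,0.1],
  [0,0,-0.045,0,0.1],
  [0,0,0,0,0.1],
])

```text
time_s: 7.42
eef_pos: [0.3782, -0.2467, 0.2103]
tcp_rot: [2.955, 1.043, 0.007]
ft_force: [0.7, -1.0, -0.8]
width: 0.178
gripper_force: 51.4
```

```bash
python3 - <<'E'
from h import *
print(ctrl.observe()['eef_pos'])
for n in ['top','scene','wrist']:
    s=ctrl.snapshot(n)
    for k in ['left_edge','right_edge','clamp_base','gauge_tip','gauge_handle']:
        r=ctrl.recognise(k,s); print(n,k,[(np.round(x['xyz'],4).tolist(),round(x['p'],2)) for x in r[:2]])
    if n=='wrist': continue
    M=[]
    for k in ['left_plate','right_plate']:
        r=ctrl.cut_out(k,s)
        if r:
            P=cloud(s,r[0]['region']); T=P[(P[:,2]>.07)&(P[:,2]<.1)]; print(k,r[0]['p'],len(T)); 
            if len(T)>5: print(T.mean(0).round(4),T.min(0).round(3),T.max(0).round(3),cv2.minAreaRect((T[:,:2]*1000).astype(np.float32)))
    if n=='top': cv2.imwrite('pics/clampc.png',cv2.resize(s['image'][160:215,215:275],None,fx=10,fy=10,interpolation=2))
E
```

```text
[ 0.37823727 -0.24665428  0.21025655]
top left_edge [([0.4568, -0.0681, 0.0799], 0.44)]
top right_edge [([0.4618, -0.0949, 0.081], 0.56)]
top clamp_base [([0.4471, -0.0764, 0.0049], 0.56)]
top gauge_tip [([0.4605, -0.0922, 0.0781], 0.27)]
top gauge_handle []
left_plate 0.51 120
[ 0.4605 -0.0717  0.081 ] [ 0.428 -0.077  0.074] [ 0.495 -0.066  0.087] ((461.5946960449219, -71.53366088867188), (10.089932441711426, 66.83538818359375), 87.05337524414062)
right_plate 0.6 120
[ 0.4605 -0.088   0.0812] [ 0.427 -0.094  0.071] [ 0.495 -0.082  0.088] ((460.8373718261719, -88.02262115478516), (10.450434684753418, 67.84537506103516), 86.07123565673828)
scene left_edge [([0.443, -0.0701, 0.0765], 0.62)]
scene right_edge [([0.3471, -0.2544, 0.0744], 0.73), ([0.4505, -0.0864, 0.0615], 0.72)]
scene clamp_base [([0.4225, -0.0959, 0.0133], 0.87)]
scene gauge_tip [([0.3684, -0.2487, 0.1915], 0.97)]
scene gauge_handle [([0.3686, -0.2507, 0.1929], 0.83)]
left_plate 0.79 219
[ 0.4624 -0.0733  0.0785] [ 0.427 -0.088  0.07 ] [ 0.498 -0.067  0.086] ((462.5722351074219, -77.04816436767578), (20.88616180419922, 71.55013275146484), 88.5655746459961)
right_plate 0.89 120
[ 0.4585 -0.088   0.0781] [ 0.427 -0.095  0.07 ] [ 0.497 -0.081  0.086] ((461.972900390625, -87.63941955566406), (11.23599910736084, 69.05109405517578), 86.00730895996094)
wrist left_edge [([0.3668, -0.2479, 0.0358], 0.73), ([0.4427, -0.0782, 0.0779], 0.56)]
wrist right_edge [([0.4503, -0.0852, 0.0601], 0.88)]
wrist clamp_base [([0.4248, -0.1234, 0.0097], 0.94)]
wrist gauge_tip [([0.3867, -0.2369, 0.2184], 0.95)]
wrist gauge_handle [([0.3819, -0.2405, 0.2228], 0.97)]
```

View pics/clampc.png

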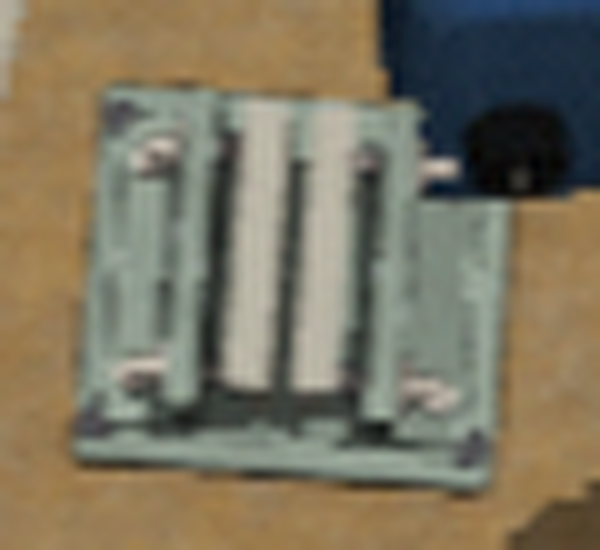

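The top crop shows both plates' flares with the gap at about column 290. It's tilted about 3.5°, and the gap centre comes out at about (0.4615,-0.080).

Request:
servo_tool([
  [0.034,-0.0155,0,0,0.1],
  [0.034,-0.0155,0,0,0.1],
  [0.034,-0.0155,0,0,0.1],
  [0.034,-0.0155,0,0,0.1],
  [0.034,-0.0155,0,0,0.1],
  [0,0,0,0.148,0.1],
  [0,0,0,0.148,0.1],
  [0,0,0,0.148,0.1],
  [0,0,0,0.148,0.1],
  [0,0,0,0.148,0.1],
])

```text
time_s: 9.78
eef_pos: [0.4596, -0.0777, 0.2063]
tcp_rot: [3.14, -0.104, 0.0]
ft_force: [-0.3, -0.7, -0.5]
width: 0.176
gripper_force: 51.3
```

```bash
python3 - <<'E'
from h import *
o=ctrl.observe(); print(o['eef_pos'],o['tcp_rot'],o['ft_force'],o['torque'])
s=ctrl.snapshot('scene'); t=ctrl.snapshot('top')
P=np.load('/tmp/top.npz'); S={k:P[k] for k in P.files}; C=cloud(S,S['depth']>0)
b=C[(C[:,0]>.47)&(C[:,0]<.56)&(C[:,1]>-.2)&(C[:,1]<-.02)&(C[:,2]>.1)]; print('blue',len(b),b.min(0),b.max(0)) if len(b) else print('none')
for k in ['gauge','gauge_tip','left_edge','right_edge']:
    r=ctrl.recognise(k,s); print(k,[(np.round(x['xyz'],4).tolist(),round(x['p'],2)) for x in r[:2]])
r=ctrl.cut_out('gauge',s)
if r:
    P=cloud(s,r[0]['region']); Q=P[P[:,2]<.19]
    for lo in np.arange(.13,.2,.01):
        q=P[(P[:,2]>=lo)&(P[:,2]<lo+.01)]; print(round(lo,2),len(q),np.median(q,0).round(4) if len(q) else '',q.min(0).round(4) if len(q) else '', q.max(0).round(4) if len(q) else '')
cv2.imwrite('pics/s3.png',cv2.resize(s['image'][100:260,170:350],None,fx=4,fy=4,interpolation=2)[:600,:800])
E
```

```text
[ 0.45958763 -0.07766467  0.20630138] [ 3.13985324e+00 -1.03636181e-01  6.41406418e-05] [-0.29653652 -0.67675657 -0.48504977] [-0.03270259  0.03120654  0.03246702]
blue 65 [ 0.54862204 -0.17287891  0.11058573] [ 0.55979594 -0.1356344   0.12363611]
gauge [([0.449, -0.0777, 0.1824], 0.67)]
gauge_tip [([0.4511, -0.0796, 0.1804], 0.9), ([0.3494, -0.253, 0.0743], 0.59)]
left_edge [([0.4512, -0.0795, 0.1832], 0.62), ([0.4431, -0.0706, 0.0757], 0.57)]
right_edge []
0.13 0   
0.14 25 [ 0.4588 -0.0791  0.1459] [ 0.447  -0.0811  0.1422] [ 0.4726 -0.0748  0.1498]
0.15 38 [ 0.4554 -0.0802  0.1551] [ 0.4479 -0.0817  0.1506] [ 0.4722 -0.0725  0.1597]
0.16 43 [ 0.4511 -0.0807  0.1655] [ 0.4475 -0.0839  0.1607] [ 0.472  -0.0713  0.1697]
0.17 44 [ 0.4514 -0.0817  0.1742] [ 0.4479 -0.0849  0.17  ] [ 0.4673 -0.0713  0.1798]
0.18 34 [ 0.4494 -0.0805  0.1841] [ 0.4464 -0.0847  0.1802] [ 0.4621 -0.0711  0.1897]
0.19 40 [ 0.447  -0.0782  0.1945] [ 0.4445 -0.088   0.1901] [ 0.4494 -0.0702  0.1999]
0.2 41 [ 0.4472 -0.0777  0.2052] [ 0.4439 -0.0852  0.2004] [ 0.4522 -0.0669  0.2096]
```

View pics/s3.png

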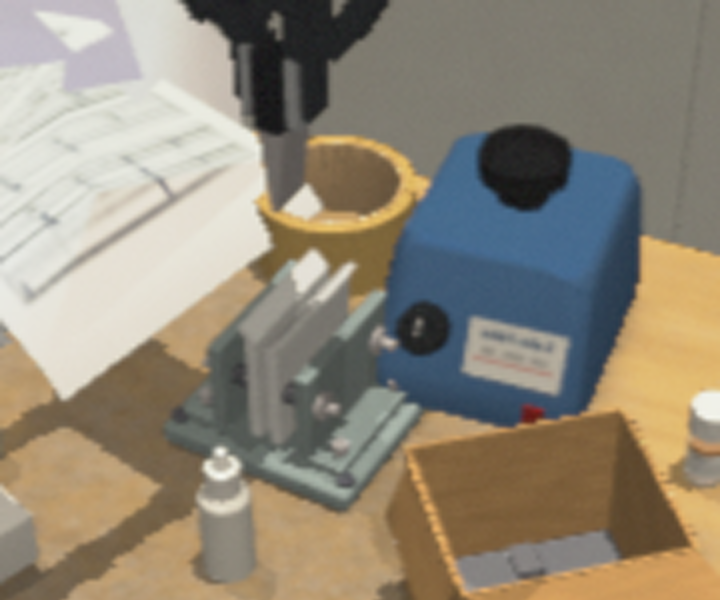

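The scene crop shows the blade upright above the clamp at (285,180), with no tilt to speak of. I'll nudge it to the gap centre and lower it to about 6 mm below the edges.

Request:
servo_tool([
  [0.0015,0.002,0,0,0.1],
  [0,0,0.025,0,0.1],
  [0,0,0.025,0,0.1],
  [0,0,0.008,0,0.1],
  [0,0,0.005,0,0.1],
  [0,0,0.005,0,0.1],
  [0,0,0.004,0,0.1],
  [0,0,0,0,0.1],
])

```text
time_s: 11.12
eef_pos: [0.461, -0.0798, 0.1343]
tcp_rot: [-3.14, 0.096, 0.0]
ft_force: [0.2, 0.1, -1.3]
width: 0.178
gripper_force: 51.3
```

Request:
servo_tool([
  [0,0,0.003,0,0.1],
  [0,0,0.003,0,0.1],
  [0,0,0.003,0,0.1],
  [0,0,0,0,0.1],
])

```text
time_s: 11.62
eef_pos: [0.461, -0.0797, 0.125]
tcp_rot: [-3.14, 0.096, -0.0]
ft_force: [0.4, 1.4, -1.5]
width: 0.176
gripper_force: 51.2
```

```bash
python3 -c "
from h import *
o=ctrl.observe();print(o['ft_force'],o['torque'],o['eef_pos'])"
```

```text
[ 0.43743568  1.38458393 -1.51190658] [ 0.21062929 -0.17224114 -0.0096971 ] [ 0.46102294 -0.07965317  0.12504742]
```

Request:
servo_tool([
  [0,0,0.002,0,0.1],
  [0,0,0.002,0,0.1],
  [0,0,0,0,0.1],
])

```text
time_s: 12.0
eef_pos: [0.4612, -0.0798, 0.1213]
tcp_rot: [-3.14, 0.096, -0.001]
ft_force: [1.9, 2.1, 1.0]
width: 0.175
gripper_force: 51.5
```

Request:
servo_tool([
  [0,0,0.002,0,0.1],
  [0,0,0.002,0,0.1],
])

```text
time_s: 12.25
eef_pos: [0.4613, -0.0798, 0.1175]
tcp_rot: [3.14, -0.096, 0.001]
ft_force: [0.6, 2.2, 4.5]
width: 0.182
gripper_force: 51.9
```

```bash
python3 - <<'E'
from h import *
o=ctrl.observe();print(o['ft_force'],o['torque'],o['eef_pos'])
E
```

```text
[0.59628056 2.15653922 4.5284115 ] [ 0.3605032  -0.02238198 -0.03437565] [ 0.46130626 -0.07981942  0.11751812]
```

Side force is a steady +2 N, so the blade sits about 0.5 mm towards the right plate. I'll centre it and go a little deeper.

Request:
servo_tool([
  [0,-0.0005,0,0,0.1],
  [0,0,0.002,0,0.1],
  [0,0,0.002,0,0.1],
])

```text
time_s: 12.62
eef_pos: [0.4614, -0.0795, 0.1136]
tcp_rot: [3.14, -0.096, 0.001]
ft_force: [0.2, 1.3, 5.6]
width: 0.178
gripper_force: 52.2
```

```bash
python3 - <<'E'
from h import *
o=ctrl.observe();print(o['ft_force'],o['torque'],o['eef_pos'])
s=ctrl.snapshot('scene'); cv2.imwrite('pics/s4.png',cv2.resize(s['image'][130:220,200:290],None,fx=6,fy=6,interpolation=2))
for k in ['left_edge','right_edge']:
    r=ctrl.recognise(k,s); print(k,[(np.round(x['xyz'],4).tolist(),round(x['p'],2)) for x in r[:2]])
E
```

```text
[0.24470997 1.25427639 5.59296534] [ 0.09055541 -0.00719341 -0.04642573] [ 0.46141157 -0.0795226   0.11359472]
left_edge [([0.4307, -0.0699, 0.0615], 0.58)]
right_edge [([0.4466, -0.0883, 0.0612], 0.62)]
```

View pics/s4.png

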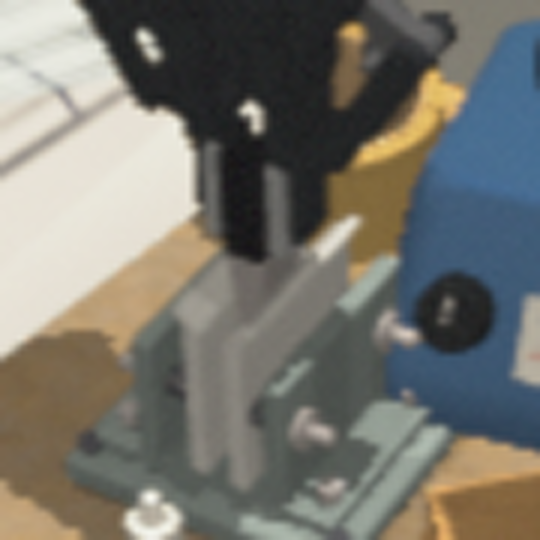

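The blade sits between both plates with a 5.6 N drag, i.e. snug, and is nearly centred. I'll settle for a moment and hand in.

Request:
servo_tool([
  [0,-0.0002,0.001,0,0.1],
  [0,0,0,0,0.1],
  [0,0,0,0,0.1],
  [0,0,0,0,0.1],
])

```text
time_s: 13.28
eef_pos: [0.4614, -0.0794, 0.1126]
tcp_rot: [3.14, -0.096, 0.001]
ft_force: [0.6, 0.9, 5.3]
width: 0.179
gripper_force: 52.2
```

```bash
python3 - <<'E'
from h import *
o=ctrl.observe();print(o['ft_force'],o['eef_pos'],o['gripper_force'])
s=ctrl.snapshot('scene')
for k in ['carton_lid','white_dropper','green_vial','amber_vial']:
    r=ctrl.recognise(k,s); print(k,[(np.round(x['xyz'],3).tolist(),round(x['p'],2)) for x in r[:1]])
print(ctrl.hand_in())
E
```

```text
[0.59720998 0.91580475 5.26940015] [ 0.46139411 -0.07937132  0.11256146] 52.23925709724426
carton_lid [([0.306, -0.3, 0.105], 0.62)]
white_dropper [([0.347, -0.098, 0.042], 0.66)]
green_vial [([0.359, 0.05, 0.035], 0.54)]
amber_vial [([0.504, -0.288, 0.031], 0.6)]
the job is handed in; nothing more can be done
None
```

I handed the job in at about 13 s (no verdict was returned): the lid is open well past upright, the gauge is still gripped about 28 mm down between the plates with roughly 5–6 N of drag, and the bystanders look undisturbed.

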